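# Gauge a bridge blank and hold the sprung tweezers at its thickness

### The arm

A 7-joint arm with a two-finger parallel gripper is mounted at the origin on the work surface. World frame = base frame: x ahead of the robot, y to its left, z up, the work surface at z = 0. Lengths are in m, angles in rad, forces in N, time in s.
With the tool pointing down it reaches from about 0.425 to 0.875 m from the base axis. Payload 4.7 kg.
Tool frame: the origin (TCP) lies at the very end of the fingers, on their centre line; the grasp point (between the pads) lies 19 mm behind it; z points along the fingers, y is the direction in which the jaws open and shut (so a half turn about z gives the same grasp; the last joint's range is limited). The gripper opens to 87 mm and grips with 3 to 60 N. Pads are 19 mm wide; open, the fingers measure 117 mm over their backs; the gripper's body (75 mm by 190 mm) begins 51 mm behind the grasp point.
Start: joints at [-1.092, 0.321, -0.07, 1.45, 0.023, 1.371, -0.057], TCP at [0.291, 0.581, 0.193] pointing down, gripper open.
Joint ranges: [-2.86, 2.86], [-0.3, 2.09], [-1.38, 1.24], [0.06, 2.45], [-1.56, 4.7], [0.09, 2.05], [-2.69, 2.69]. Speed limits (rad/s): [2.57, 2.57, 3.14, 3.14, 3.14, 3.14, 3.14].

### API

Orientations are given as a rotation vector (axis times angle).
In Python, from station import status, viewer, workorder, finder gives the robot as it stands. The module is installed in compiled form; this text tells all that it offers.
- The arm moves only by the shell command python3 -m crank 'ROWS'. ROWS is text: rows parted by semicolons, each of 7 numbers parted by spaces: the shift along the tool's x, y, z in mm, then the turn, a rotation vector about the tool's x, y, z in rad, then the finger opening in mm, from 0 to 87. In form: dx dy dz ax ay az hand; .... A call has 1 to 8 rows; each row is the pose to reach, as a shift and turn from the pose commanded when the call began, along the tool's axes at that moment; what a row does not reach only later rows make up. A row lasts 1/12 s, in which the tool goes at most 41.7 mm and 7.16 degrees, less where a joint would pass 70% of its speed; a pose out of reach is approached as far as the arm can. A call with a gripper value outside its range is refused whole. The fingers move at their own pace and stop on an object; the grip force is fixed at half the most. Time passes only in rows, so rows that repeat a pose let the fingers close. It gives the time, the measured TCP pose, the force and the opening at its end, in the units of the state.
- status.sense(): the state, without advancing time (a new reading comes with each control period).
- viewer.get_image(name): name is "side" or "top" or "wrist"; returns a dict with "img" (384x512x3 uint8, blue, green, red), "intrinsics" (3x3 intrinsics, pixels), "world_to_cam" (4x4, takes a point from world to camera coordinates); the wrist camera has in their place "tool_from_camera" (4x4, takes a point from camera to tool coordinates, whose origin is the TCP and whose axes are the flange's). Camera axes: x right, y up, looking along -z (the intrinsics and any distortion apply to the point x, -y, -z); pixel columns grow to the right and rows downward; lengths in m; the calibration is good to about 2 mm. A picture is of the moment at which its call begins: read the wrist's pose just before it. There is no depth.
- workorder.hand_in(): hands the job in, once; it reports no verdict.
Trained networks look in the newest picture that a camera, given by its name, has taken for a name from the list of things; names that differ only in an ending like _2 or _b are one class to them, and where a whole thing is asked for, a point or a joint stands for the part that bears it (a point fixed in the world has none). Each returns a list of dicts, best first, with "score" (0 to 1); they miss things now and then, are a little off and sometimes report something else, mostly with a low value. They report only what shows in the picture. A call takes as long as a camera call. They do not tell look-alikes from the thing itself.
- finder.spot_in(label, camera): "box" ([left, top, right, bottom] in pixels, round what is visible of it).
The state is a dict: "clock": time; "joint_pos": joint angles; "joint_velocities": joint speeds; "joint_torque": joint torques, N m; "tool_pos": TCP position; "ee_rot": TCP orientation; "ft_force": force on the tool from outside, world axes, zero at the start; "moment": the same for the moment, N m; "gripper_width": opening from 0.0 (shut) to 1.0 (fully open).
Only numpy, scipy, OpenCV 4.12 (cv2) and the standard library are available. Lean on these libraries where they do the work, as an engineer would, in place of code of your own. Each camera call takes 0.05 s, during which the arm holds its last target.

### The job

In the luthier's shop, press the knob of the height gauge down until its foot rests on the bridge blank beneath it and keep it there about a second to read the blank's thickness. Then take the sprung thickness tweezers off their rest, lift them well clear (about 15 cm above the bench) and squeeze them until the tip gap equals that thickness, the pointer standing at the matching engraved line (10, 18 or 26 mm). Finish while still holding them up, the gap steady at that line; do not move the three blanks about.

Things in the scene. Friction and masses are not known exactly. Their poses are not given: they have to be found in the camera images.
- gauge: Fixed height gauge: steel plate 170 x 240 x 12 mm on the bench, bearing three blanks in a row along its y (middle and about 82 mm either side). A column 62 mm to its +x side carries a bracket (top 92 mm above the bench) that guides an upright plunger over the plate's centre. Origin: centre of the plate's underside; z up.
- gauge_foot (a joint): Plunger travel in m, 0 = sprung fully up (foot 40 mm above the plate), growing downward, at most 0.038. Foot on a blank: thickness = 0.040 minus this value (0.030, 0.022, 0.014 for the 10, 18, 26 mm blanks). The spring takes 2 N at the top, 5 N at the lowest; it springs back up when let go.
- knob_top (a point): Centre of the flat top of the plunger's knob (dark wooden disc 36 mm across, 12 mm thick), 142 mm above the bench when up. Press here straight down.
- foot_bottom (a point): Centre of the underside of the plunger's foot, a disc 20 mm across, 90 mm below knob_top.
- blank_a: Bridge blank of dark wood, 10 mm thick, loose on the gauge plate: a full-height middle 34 mm long with a lower wing at each end, 72 mm over all, 26 mm wide. Any one of the three blanks may lie under the foot. Origin: centre of its underside, x along its length.
- blank_b: Bridge blank like blank_a but 18 mm thick.
- blank_c: Bridge blank like blank_a but 26 mm thick.
- rest: Fixed wooden tool rest: plate 160 x 100 x 4 mm with two cross bars 12 mm wide, tops 24 mm above the bench, on which the tweezers lie flat. The bars are centred 76 mm behind and 34 mm ahead of the tweezers' grip point; between them the fingers have room down to the plate. Origin on the bench near the grip point.
- tweezers: Loose steel sprung tweezers, about 100 g, 140 mm long, 16 mm high, lying flat. x runs from the pivot (x = -80 mm, y = 0) to the tips (x = +50 mm); z up; origin on the underside. The straight fixed arm lies along x, flat outer face at y = -7 mm; the sprung moving arm swings on the +y side about the pivot and has a round thumb bead outside, level with x = 0.
- tweezers_grip (a point): Where to squeeze, along y: x = 0, y = +14.5 mm, z = 8 mm (half-way up) in the tweezers' frame, midway between flat face and bead at rest; fixed to the straight arm; 32 mm above the bench on the rest. Width here: 43 mm at rest; 25, 30, 35 mm at tip gaps 10, 18, 26 mm (1 mm of width = 1.6 mm of gap). Spring force 4 N at rest, 11 N at gap 10.
- scale_bar (a point): Middle of the cross bar on the tweezers (58 mm along y, 8 mm wide, 28 mm ahead of the grip, 19 mm above the underside), fixed to the straight arm and lying over the moving one. Its three engraved lines stand for tip gaps of 10, 18 and 26 mm, 10 nearest the straight arm; the small dark pointer rising from the moving arm just ahead of the bar shows the gap.
- tip_fixed (a point): Inner face of the straight arm's tip: x = 50, y = -1, z = 8 mm in the tweezers' frame.
- tip_moving (a point): Inner face of the moving arm's tip; its distance from tip_fixed is the tip gap (40 mm at rest, 2 mm fully squeezed).
Things that resemble listed ones, but are neither listed nor needed, are in the scene too. What is shaped like the blank_c but purple or turquoise is not meant.

How it is judged:
On the way, in this order (a step that is already met when the one before it is completed fails the run):
1. the gauge foot is pressed onto the blank beneath it, so that the plunger reads its thickness (((horizontal distance between blank_a and foot_bottom below 0.025 m and contact force between gauge and blank_a above 1.5 N and value of joint gauge_foot between 0.027 and 0.033 m) or (horizontal distance between blank_b and foot_bottom below 0.025 m and contact force between gauge and blank_b above 1.5 N and value of joint gauge_foot between 0.019 and 0.025 m) or (horizontal distance between blank_c and foot_bottom below 0.025 m and contact force between gauge and blank_c above 1.5 N and value of joint gauge_foot between 0.011 and 0.017 m))), for 0.4 s.
2. the tweezers are lifted clear in the fingers (height (world z) of tweezers_grip above 0.09 m and contact force between the fingers and tweezers above 1 N and contact force between tweezers and rest below 0.1 N and contact force between tweezers and gauge below 0.1 N), for 0.2 s.
At the end, for the whole second after the job is handed in: The tweezers are held in the fingers with their grip point more than 90 mm above the bench, touching neither rest nor gauge, still (under 30 mm/s), and the tip gap is within 2.5 mm of the thickness (10, 18 or 26 mm) of the blank that lies under the gauge foot (all of step 2 and ((horizontal distance between blank_a and foot_bottom below 0.025 m and distance between tip_fixed and tip_moving between 0.0075 and 0.0125 m) or (horizontal distance between blank_b and foot_bottom below 0.025 m and distance between tip_fixed and tip_moving between 0.0155 and 0.0205 m) or (horizontal distance between blank_c and foot_bottom below 0.025 m and distance between tip_fixed and tip_moving between 0.0235 and 0.0285 m)) and linear speed of tweezers below 0.03 m/s); the arm keeps its last pose, push and grip.
It fails at once if a blank is shifted by more than 15 mm (distance of any of blank_a, blank_b, blank_c from where it was at the start of the episode above 0.015 m).
It also fails if it takes over 51 s, if anything falls off the work surface, if the arm or the gripper's body presses on something with over 40 N, if the wrist force passes 120 N, or if a joint passes its speed limit or range.

## Working session

There is one attempt and no reset: what is moved stays moved. The work goes in short steps, Python scripts to look and compute and a shell command to move; the robot and the scene stay as the last step left them, time stands still between calls to the robot, and variables do not carry over. Pictures are saved under pics/ and viewed, and the job is handed in when it is done.

```bash
mkdir -p pics; ls
python3 - <<'E'
from station import status, viewer, finder
import cv2
s=status.sense(); print({k:s[k] for k in('clock','tool_pos','ee_rot','gripper_width','ft_force')})
for c in('side','top','wrist'):
    d=viewer.get_image(c); cv2.imwrite(f'pics/{c}0.png',d['img'])
    import numpy as np; np.set_printoptions(precision=4,suppress=True)
    print(c,d['intrinsics'],d.get('world_to_cam',d.get('tool_from_camera')),d.keys())
    if c!='wrist':
        for n in('gauge','knob_top','rest','tweezers','scale_bar','blank_a','blank_b','blank_c'):
            for r in finder.spot_in(n,c)[:4]: print(n,np.round(r['box']),round(r['score'],2))
E
```

```text
pics
{'clock': 0.0, 'tool_pos': array([0.29114226, 0.58048032, 0.19199026]), 'ee_rot': array([-7.23439312e-01, -3.05682704e+00,  2.88937012e-03]), 'gripper_width': 0.9994230423857465, 'ft_force': array([-0.69410725,  0.0817476 ,  0.75965106])}
side [[378.2937   0.     251.9528]
 [  0.     378.2937 190.6639]
 [  0.       0.       1.    ]] [[ 0.9416 -0.3367 -0.0043 -0.5099]
 [ 0.1706  0.4661  0.8681 -0.1549]
 [-0.2904 -0.8182  0.4963 -1.0173]
 [ 0.      0.      0.      1.    ]] dict_keys(['img', 'intrinsics', 'world_to_cam'])
gauge [228. 209. 308. 295.] 0.94
gauge [197. 168. 253. 189.] 0.54
rest [200. 165. 249. 190.] 0.89
tweezers [212. 161. 242. 176.] 0.64
scale_bar [213. 161. 244. 179.] 0.7
scale_bar [227. 211. 308. 296.] 0.21
blank_a [311. 291. 347. 320.] 0.96
blank_a [261. 306. 287. 338.] 0.71
blank_a [248. 228. 258. 241.] 0.63
blank_a [258. 262. 284. 280.] 0.59
blank_b [311. 291. 347. 320.] 0.96
blank_b [261. 306. 287. 338.] 0.71
blank_b [248. 228. 258. 241.] 0.63
blank_b [258. 262. 284. 280.] 0.59
blank_c [311. 291. 347. 320.] 0.96
blank_c [261. 306. 287. 338.] 0.71
blank_c [248.
[... 490 characters left out ...]
 [374. 177. 395. 190.] 0.74
blank_a [339. 199. 349. 228.] 0.68
blank_a [287. 191. 297. 212.] 0.55
blank_a [378. 218. 404. 230.] 0.5
blank_b [374. 177. 395. 190.] 0.74
blank_b [339. 199. 349. 228.] 0.68
blank_b [287. 191. 297. 212.] 0.55
blank_b [378. 218. 404. 230.] 0.5
blank_c [374. 177. 395. 190.] 0.74
blank_c [339. 199. 349. 228.] 0.68
blank_c [287. 191. 297. 212.] 0.55
blank_c [378. 218. 404. 230.] 0.5
wrist [[272.8841   0.     255.6412]
 [  0.     272.8841 189.6805]
 [  0.       0.       1.    ]] [[-0.      0.9623  0.272   0.0742]
 [ 1.     -0.0002  0.0007 -0.0007]
 [ 0.0007  0.272  -0.9623 -0.1919]
 [ 0.      0.      0.      1.    ]] dict_keys(['img', 'intrinsics', 'tool_from_camera'])
```

Run:
```python
import cv2
a=cv2.imread('pics/side0.png')[140:350,180:380]; cv2.imwrite('pics/side0c.png',cv2.resize(a,None,fx=2.8,fy=2.8,interpolation=cv2.INTER_CUBIC))
a=cv2.imread('pics/top0.png')[150:260,120:420]; cv2.imwrite('pics/top0c.png',cv2.resize(a,None,fx=2.6,fy=2.6,interpolation=cv2.INTER_CUBIC))
```

```text
(no output)
```

View pics/side0.png

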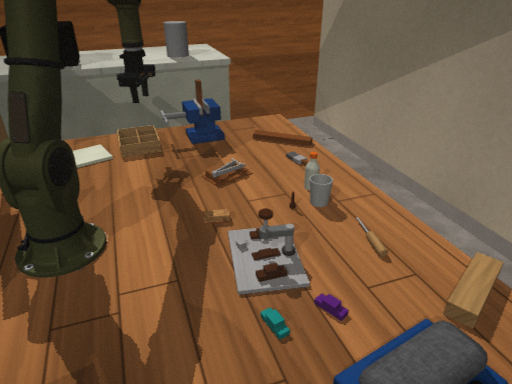

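View pics/side0c.png

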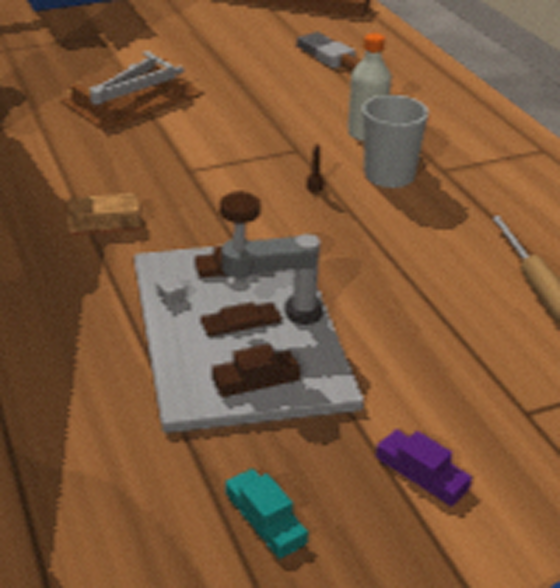

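View pics/top0c.png

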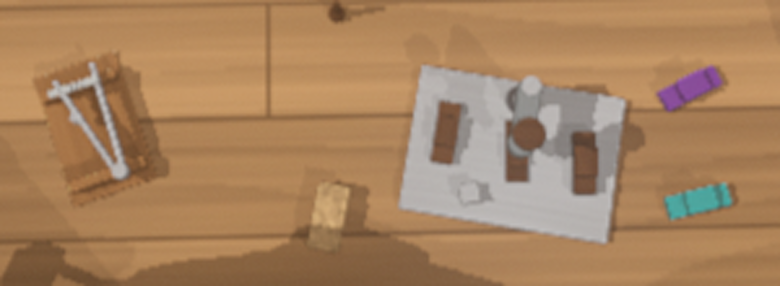

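View pics/wrist0.png

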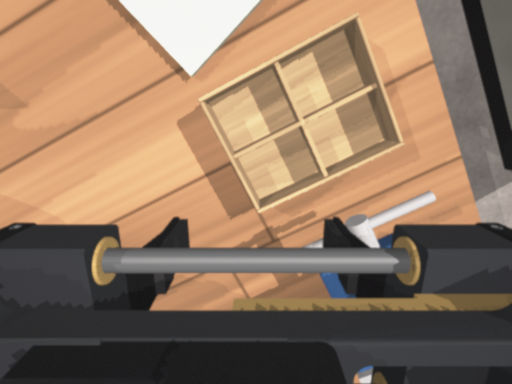

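The side picture shows the gauge (228–308, 209–295) with its knob near (266,212), and the tweezers on the rest near (227,170). In the top picture the knob is near (323,202) and the tweezers' pivot near (166,216), with the tips pointing away from the robot and the bead on the left. The purple and turquoise blanks are decoys.

```bash
cat > h.py <<'E'
import numpy as np, cv2
from scipy.spatial.transform import Rotation as R
from scipy.optimize import least_squares
np.set_printoptions(precision=4,suppress=True)
K={'side':(378.2937,251.9528,190.6639),'top':(437.6825,261.7887,193.9246)}
W={}
def load():
    from station import viewer
    return {c:viewer.get_image(c) for c in('side','top')}
def proj(d,p):
    c=d['world_to_cam']@np.r_[p,1]; k=d['intrinsics']
    return np.array([k[0,0]*c[0]/-c[2]+k[0,2],k[1,1]*-c[1]/-c[2]+k[1,2]])
def ray(d,uv,z):
    k=d['intrinsics'];M=d['world_to_cam'];v=np.array([(uv[0]-k[0,2])/k[0,0],-(uv[1]-k[1,2])/k[1,1],-1])
    v=M[:3,:3].T@v;o=-M[:3,:3].T@M[:3,3];return o+v*(z-o[2])/v[2]
def delta(pos,tx,pose):
    "tool shift mm, turn, for TCP pos with jaw axis (tool y) along angle tx; pointing down"
    p0,r0=pose;R0=R.from_rotvec(r0).as_matrix();best=None
    for a in(tx,tx+np.pi):
        y=np.array([np.cos(a),np.sin(a),0]);z=np.array([0,0,-1.]);Rt=np.c_[np.cross(y,z),y,z]
        rv=R.from_matrix(R0.T@Rt).as_rotvec()
        if best is None or np.linalg.norm(rv)<np.linalg.norm(best[1]):best=(R0.T@(np.array(pos)-p0)*1000,rv)
    return best
E
python3 - <<'E'
from h import *
from station import status
d=load()
print('knob top',ray(d['top'],(120+527/2.6,150+134/2.6),.142),'side',ray(d['side'],(180+240/2.8,140+203/2.8),.142))
for p in((422,66),(628,100),(608,242),(400,207)): print('plate',ray(d['top'],(120+p[0]/2.6,150+p[1]/2.6),.012))
for n,p in dict(piv=(120,172),fixtip=(93,65),movtip=(57,85),bead=(75,118)).items(): print(n,ray(d['top'],(120+p[0]/2.6,150+p[1]/2.6),.04))
for n,p in dict(piv=(97,95),tip1=(180,70),tip2=(150,58)).items(): print('side',n,ray(d['side'],(180+p[0]/2.8,140+p[1]/2.8),.04))
a=d['top']['img'][165:235,125:185]; cv2.imwrite('pics/tw_top.png',cv2.resize(a,None,fx=8,fy=8,interpolation=cv2.INTER_CUBIC))
a=d['side']['img'][150:200,190:260]; cv2.imwrite('pics/tw_side.png',cv2.resize(a,None,fx=8,fy=8,interpolation=cv2.INTER_CUBIC))
E
```

```text
knob top [ 0.4984 -0.2182  0.142 ] side [ 0.4964 -0.226   0.142 ]
plate [ 0.604  -0.1195  0.012 ]
plate [ 0.5586 -0.3579  0.012 ]
plate [ 0.3946 -0.3243  0.012 ]
plate [ 0.4395 -0.0893  0.012 ]
piv [0.4823 0.2241 0.04  ]
fixtip [0.606  0.2572 0.04  ]
movtip [0.5835 0.2974 0.04  ]
bead [0.5449 0.276  0.04  ]
side piv [0.4789 0.2065 0.04  ]
side tip1 [0.5975 0.238  0.04  ]
side tip2 [0.5719 0.286  0.04  ]
```

View pics/tw_top.png

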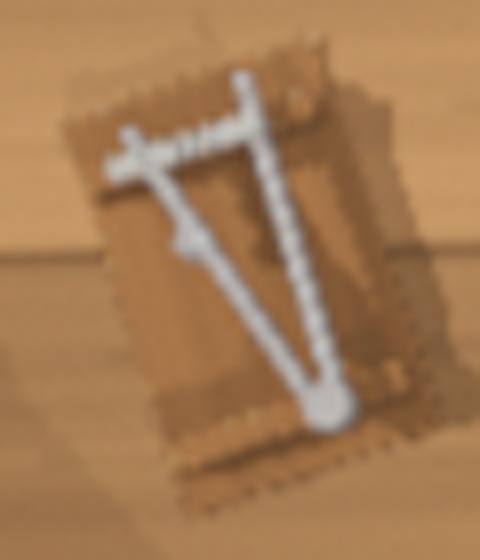

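View pics/tw_side.png

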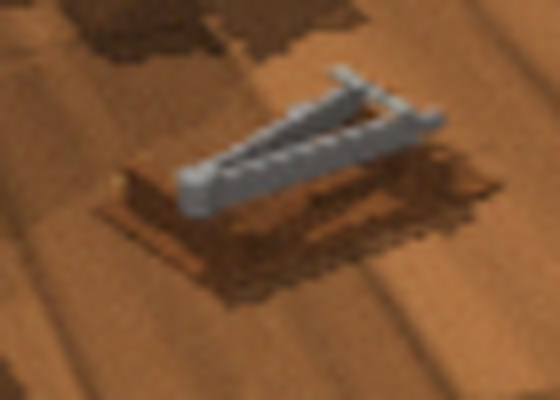

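Run:
```python
from h import *
from station import status
s=status.sense();p=(s['tool_pos'],s['ee_rot']);print(R.from_rotvec(p[1]).as_matrix())
for a in(106,90,80): print(a,*delta([.498,-.222,.185],np.radians(a),p))
```

```text
[[-0.8939  0.4482  0.0001]
 [ 0.4482  0.8939  0.    ]
 [-0.0001  0.0001 -1.    ]]
106 [-544.6341 -625.2552    8.0893] [ 0.      0.0001 -0.744 ]
90 [-544.6341 -625.2552    8.0893] [ 0.0001  0.0001 -0.4648]
80 [-544.6341 -625.2552    8.0893] [ 0.0001  0.0001 -0.2902]
```

```bash
python3 -m crank '-23 -26 0 0 0 -0.06 0; -46 -52 0 0 0 -0.12 0; -69 -78 0 0 0 -0.18 0; -92 -104 0 0 0 -0.24 0; -115 -130 0 0 0 -0.30 0; -138 -156 0 0 0 -0.36 0; -161 -182 0 0 0 -0.42 0; -181 -208 0 0 0 -0.465 0'
python3 - <<'E'
from h import *
from station import status
s=status.sense();p=(s['tool_pos'],s['ee_rot']);print(p,s['joint_pos'])
for a in(90,): print(a,*delta([.498,-.222,.185],np.radians(a),p))
E
```

```text
clock: 1.72
tool_pos: [0.3606, 0.312, 0.1933]
ee_rot: [-0.004, 3.141, 0.001]
ft_force: [0.6, 0.3, 0.2]
gripper_width: 0.478
(array([0.3606, 0.312 , 0.1933]), array([-0.0035,  3.1409,  0.0007])) [-0.8172 -0.0483  0.0467  1.8657  0.0025  1.3234  0.8018]
90 [-136.1699 -534.2817    8.153 ] [0.0004 0.0007 0.0023]
```

```bash
python3 -m crank '-9 -35 0 0 0 0 0; -18 -70 0 0 0 0 0; -27 -105 0 0 0 0 0; -36 -140 0 0 0 0 0; -45 -175 0 0 0 0 0; -54 -210 0 0 0 0 0; -63 -245 0 0 0 0 0; -70 -275 0 0 0 0 0' && python3 -m crank '-9 -35 0 0 0 0 0; -18 -70 0 0 0 0 0; -27 -105 0 0 0 0 0; -36 -140 0 0 0 0 0; -45 -175 0 0 0 0 0; -54 -210 0 0 0 0 0; -62 -245 0 0 0 0 0; -66 -259 0 0 0 0 0'
python3 - <<'E'
from h import *
from station import status,viewer
s=status.sense();p=(s['tool_pos'],s['ee_rot']);print(p,s['ft_force'],s['joint_pos'])
print(*delta([.498,-.222,.142],np.radians(90),p))
d=load()
for c in d: print(c,proj(d[c],p[0]),proj(d[c],[.498,-.222,.142]))
w=viewer.get_image('wrist')
cv2.imwrite('pics/k_w.png',w['img'])
for c,(u,v) in dict(top=(323,195),side=(266,210)).items():
    cv2.imwrite(f'pics/k_{c}.png',cv2.resize(d[c]['img'][v-45:v+45,u-50:u+50],None,fx=6,fy=6,interpolation=cv2.INTER_CUBIC))
E
```

```text
clock: 2.38
tool_pos: [0.4304, 0.0364, 0.1935]
ee_rot: [0.002, 3.14, 0.001]
ft_force: [0.2, 0.2, -0.3]
gripper_width: 0.005
clock: 3.05
tool_pos: [0.4958, -0.2258, 0.1936]
ee_rot: [0.008, 3.14, -0.005]
ft_force: [-1.6, -0.3, 0.6]
gripper_width: 0.006
(array([ 0.4958, -0.2258,  0.1936]), array([ 0.0081,  3.1404, -0.0054])) [-1.5705 -0.2811  0.5694] [-0.315   0.1028  0.7457  1.7393 -0.0691  1.3247  2.0104]
[-2.1321  3.9853 51.6384] [-0.0035  0.0012 -0.0052]
side [265.7435 193.8811] [265.7244 211.5297]
top [328.5782 198.9878] [324.0937 201.6436]
```

View pics/k_top.png

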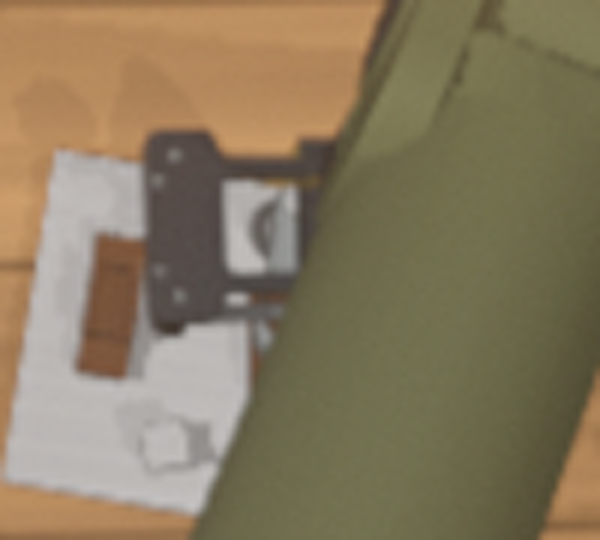

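View pics/k_side.png

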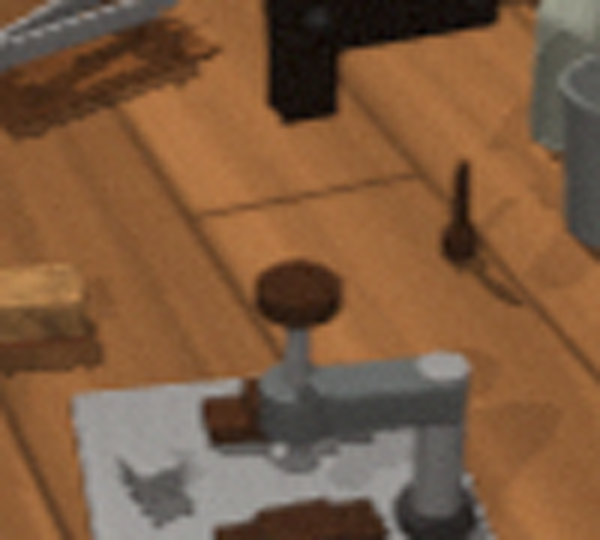

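View pics/k_w.png

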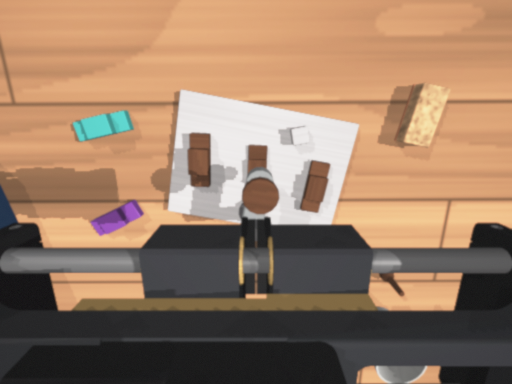

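```bash
cat >> h.py <<'E'
def wray(w,pose,uv,z):
    k=w['intrinsics'];T=w['tool_from_camera'];R0=R.from_rotvec(pose[1]).as_matrix()
    v=R0@T[:3,:3]@np.array([(uv[0]-k[0,2])/k[0,0],-(uv[1]-k[1,2])/k[1,1],-1]);o=pose[0]+R0@T[:3,3]
    return o+v*(z-o[2])/v[2]
E
python3 - <<'E'
from h import *
from station import status,viewer
s=status.sense();p=(s['tool_pos'],s['ee_rot']);w=viewer.get_image('wrist');print(s['tool_pos'],s['ee_rot'])
print(wray(w,p,(260,192),.142))
for u in((181,91),(358,124)):print(wray(w,p,u,.012))
cv2.imwrite('pics/k_w2.png',cv2.resize(w['img'][150:240,210:310],None,fx=6,fy=6))
E
```

```text
[ 0.4957 -0.2211  0.193 ] [-0.0043 -3.141   0.0006]
[ 0.4919 -0.218   0.142 ]
[ 0.3939 -0.318   0.012 ]
[ 0.436  -0.0858  0.012 ]
```

View pics/k_w2.png

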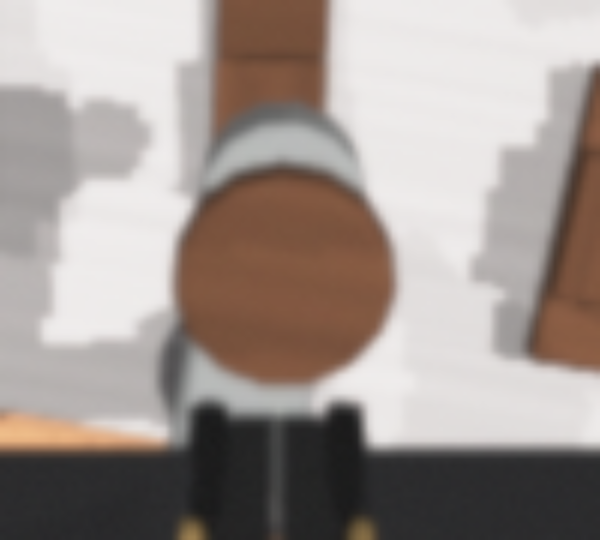

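```bash
python3 -m crank '0 0 20 0 0 0 0; 0 0 36 0 0 0 0; 0 0 46 0 0 0 0; 0 0 46 0 0 0 0; 0 0 46 0 0 0 0' && python3 -m crank '0 0 5 0 0 0 0; 0 0 10 0 0 0 0; 0 0 14 0 0 0 0; 0 0 16 0 0 0 0; 0 0 16 0 0 0 0'
```

```text
clock: 3.67
tool_pos: [0.496, -0.2187, 0.147]
ee_rot: [0.003, -3.141, -0.001]
ft_force: [0.3, -0.4, -0.0]
gripper_width: 0.003
clock: 4.08
tool_pos: [0.4957, -0.2199, 0.1306]
ee_rot: [0.0, -3.141, -0.0]
ft_force: [-0.1, 0.0, 0.5]
gripper_width: 0.007
```

Run:
```python
from h import *
from station import status,viewer
d=load();s=status.sense();print(s['tool_pos'],s['ft_force'])
for c,(u,v) in dict(side=(266,210)).items():
    cv2.imwrite(f'pics/k2_{c}.png',cv2.resize(d[c]['img'][v-45:v+45,u-50:u+50],None,fx=6,fy=6,interpolation=cv2.INTER_CUBIC))
w=viewer.get_image('wrist');cv2.imwrite('pics/k_w3.png',cv2.resize(w['img'][120:250,180:340],None,fx=4,fy=4))
```

```text
[ 0.4961 -0.2201  0.1311] [-0.9337 -0.2015 -0.214 ]
```

View pics/k2_side.png

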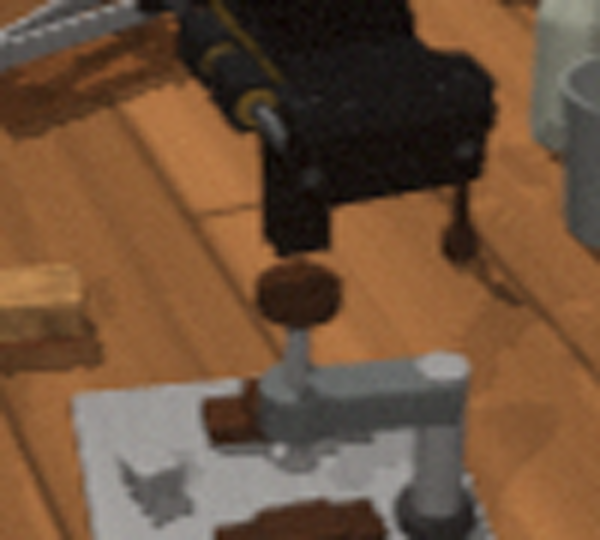

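View pics/k_w3.png

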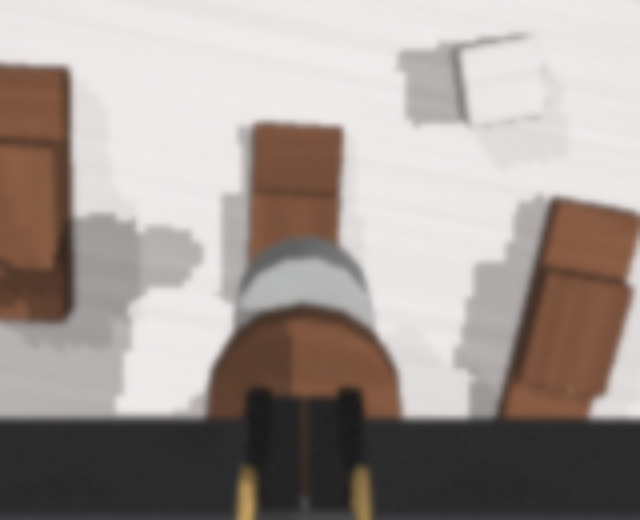

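Run:
```python
from h import *
from station import status,viewer
d=load();s=status.sense();w=viewer.get_image('wrist')
T=np.linalg.inv(w['tool_from_camera']);k=w['intrinsics']
for z in(0,-.02,.02):
    c=T@np.array([0,0,z,1]);print(z,c,k[0,0]*c[0]/-c[2]+k[0,2],k[1,1]*c[1]/c[2]+k[1,2])
print(proj(d['side'],s['tool_pos']),proj(d['side'],s['tool_pos']+[0,0,.02]), s['tool_pos'])
cv2.imwrite('pics/k_w4.png',w['img'])
cv2.imwrite('pics/k_s4.png',d['side']['img'])
M=d['side']['world_to_cam'];print(-M[:3,:3].T@M[:3,3])
```

```text
0 [ 0.0009 -0.0196 -0.205   1.    ] 256.8510150043778 215.8369999981524
-0.02 [ 0.0009 -0.0251 -0.1858  1.    ] 256.97345350073675 226.53326636205642
0.02 [ 0.0009 -0.0142 -0.2242  1.    ] 256.74959418367354 206.97684452941596
[264.6957 214.997 ] [264.7997 208.015 ] [ 0.4962 -0.2201  0.1313]
[ 0.2112 -0.9318  0.6372]
```

View pics/k_w4.png

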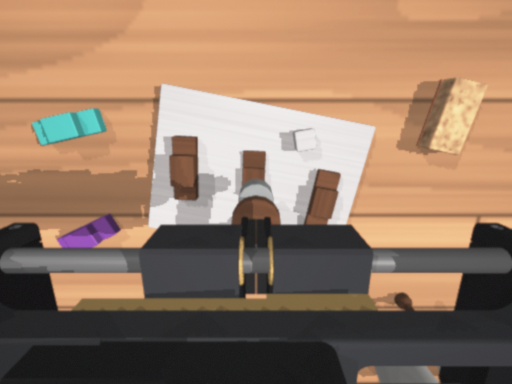

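```bash
for i in 1; do python3 -m crank '0 0 2 0 0 0 0; 0 0 4 0 0 0 0; 0 0 4 0 0 0 0'; python3 -m crank '0 0 2 0 0 0 0; 0 0 4 0 0 0 0; 0 0 4 0 0 0 0';  python3 -m crank '0 0 2 0 0 0 0; 0 0 4 0 0 0 0; 0 0 4 0 0 0 0'; done
python3 - <<'E'
from h import *
from station import status,viewer
d=load();s=status.sense();print(s['tool_pos'],s['ft_force'])
for c,(u,v) in dict(side=(266,210)).items():
    cv2.imwrite(f'pics/k3_{c}.png',cv2.resize(d[c]['img'][v-45:v+45,u-50:u+50],None,fx=6,fy=6,interpolation=cv2.INTER_CUBIC))
E
```

```text
clock: 4.63
tool_pos: [0.4958, -0.2199, 0.1266]
ee_rot: [0.0, -3.141, -0.0]
ft_force: [-0.0, 0.3, -0.4]
gripper_width: 0.005
clock: 4.88
tool_pos: [0.4958, -0.2198, 0.1225]
ee_rot: [0.0, -3.141, -0.0]
ft_force: [0.6, 0.3, 0.4]
gripper_width: 0.007
clock: 5.13
tool_pos: [0.4958, -0.2199, 0.1186]
ee_rot: [0.0, -3.141, -0.0]
ft_force: [-0.2, -0.5, 0.3]
gripper_width: 0.003
[ 0.496  -0.22    0.1189] [ 0.1834 -0.8011  0.3336]
```

View pics/k3_side.png

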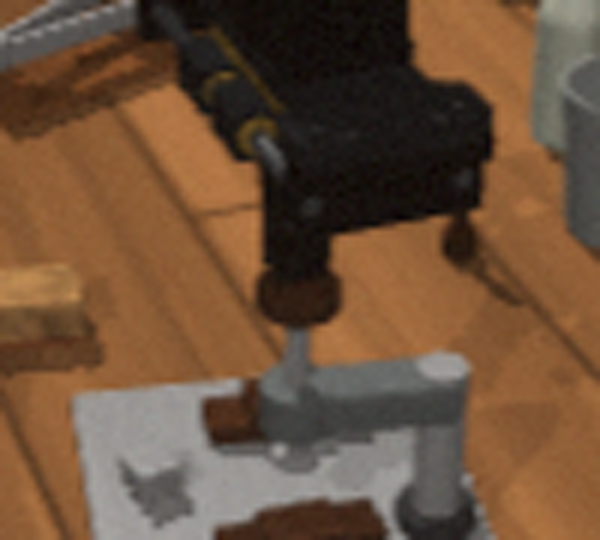

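```bash
for i in 1; do python3 -m crank '0 0 2 0 0 0 0; 0 0 3 0 0 0 0; 0 0 3 0 0 0 0'; python3 -m crank '0 0 2 0 0 0 0; 0 0 3 0 0 0 0; 0 0 3 0 0 0 0';  python3 -m crank '0 0 2 0 0 0 0; 0 0 3 0 0 0 0; 0 0 3 0 0 0 0'; done
python3 - <<'E'
from h import *
from station import status,viewer
d=load();s=status.sense();print(s['tool_pos'],s['ft_force'])
for c,(u,v) in dict(side=(266,210)).items():
    cv2.imwrite(f'pics/k4_{c}.png',cv2.resize(d[c]['img'][v-45:v+45,u-50:u+50],None,fx=6,fy=6,interpolation=cv2.INTER_CUBIC))
E
```

```text
clock: 5.48
tool_pos: [0.4959, -0.2199, 0.1158]
ee_rot: [0.0, -3.141, -0.0]
ft_force: [-0.1, -0.5, -0.0]
gripper_width: 0.004
clock: 5.73
tool_pos: [0.4961, -0.22, 0.113]
ee_rot: [-0.0, 3.142, 0.0]
ft_force: [-1.0, 0.9, 0.5]
gripper_width: 0.0
clock: 5.98
tool_pos: [0.4962, -0.22, 0.11]
ee_rot: [-0.0, 3.141, 0.0]
ft_force: [-0.1, -0.1, 2.6]
gripper_width: 0.003
[ 0.4962 -0.22    0.1102] [-0.9803  0.581   2.9982]
```

View pics/k4_side.png

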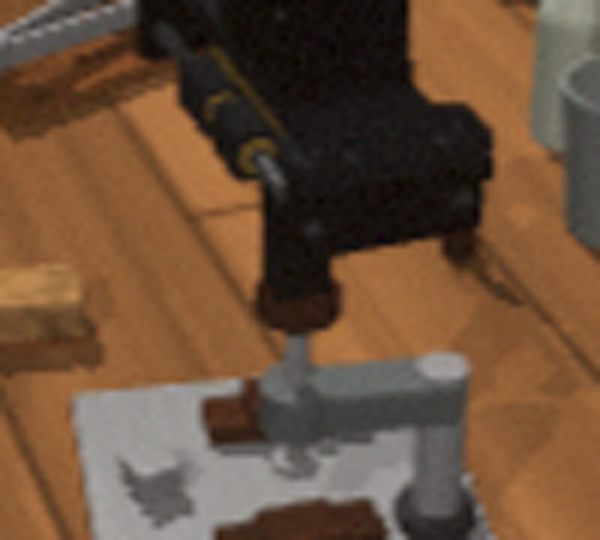

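```bash
for i in 1; do python3 -m crank '0 0 2 0 0 0 0; 0 0 4 0 0 0 0; 0 0 4 0 0 0 0'; python3 -m crank '0 0 2 0 0 0 0; 0 0 4 0 0 0 0; 0 0 4 0 0 0 0';  python3 -m crank '0 0 2 0 0 0 0; 0 0 3 0 0 0 0; 0 0 3 0 0 0 0'; python3 -m crank '0 0 2 0 0 0 0; 0 0 2 0 0 0 0; 0 0 2 0 0 0 0';  done
```

```text
clock: 6.33
tool_pos: [0.4962, -0.22, 0.1058]
ee_rot: [-0.0, 3.141, -0.0]
ft_force: [0.9, 0.1, 2.5]
gripper_width: 0.005
clock: 6.58
tool_pos: [0.4962, -0.22, 0.1018]
ee_rot: [-0.0, 3.141, -0.0]
ft_force: [0.0, 0.0, 3.6]
gripper_width: 0.007
clock: 6.83
tool_pos: [0.4962, -0.22, 0.0989]
ee_rot: [-0.0, 3.141, -0.0]
ft_force: [-0.3, 0.5, 3.2]
gripper_width: 0.007
clock: 7.08
tool_pos: [0.4961, -0.22, 0.097]
ee_rot: [-0.0, 3.141, -0.0]
ft_force: [0.4, 0.9, 3.1]
gripper_width: 0.006
```

Still only the spring force (about 3 N), so I'll keep going in small steps.

```bash
for i in 1; do python3 -m crank '0 0 2 0 0 0 0; 0 0 2 0 0 0 0; 0 0 2 0 0 0 0'; python3 -m crank '0 0 2 0 0 0 0; 0 0 3 0 0 0 0; 0 0 3 0 0 0 0';  python3 -m crank '0 0 2 0 0 0 0; 0 0 2 0 0 0 0; 0 0 2 0 0 0 0';   done;  python3 - <<'E'
from h import *
from station import status,viewer
d=load();s=status.sense();print(s['tool_pos'],s['ft_force'])
for c,(u,v) in dict(side=(266,225)).items():
    cv2.imwrite(f'pics/k5_{c}.png',cv2.resize(d[c]['img'][v-45:v+45,u-50:u+50],None,fx=6,fy=6,interpolation=cv2.INTER_CUBIC))
E
```

```text
clock: 7.33
tool_pos: [0.4962, -0.22, 0.095]
ee_rot: [-0.0, 3.141, -0.0]
ft_force: [-0.2, 0.0, 3.0]
gripper_width: 0.003
clock: 7.58
tool_pos: [0.4962, -0.22, 0.0919]
ee_rot: [-0.0, 3.141, -0.0]
ft_force: [0.3, 0.8, 4.4]
gripper_width: 0.001
clock: 7.83
tool_pos: [0.4962, -0.22, 0.09]
ee_rot: [-0.0, 3.141, -0.0]
ft_force: [0.7, -0.4, 3.9]
gripper_width: 0.007
[ 0.4962 -0.2201  0.0902] [0.9356 0.4043 4.2216]
```

View pics/k5_side.png

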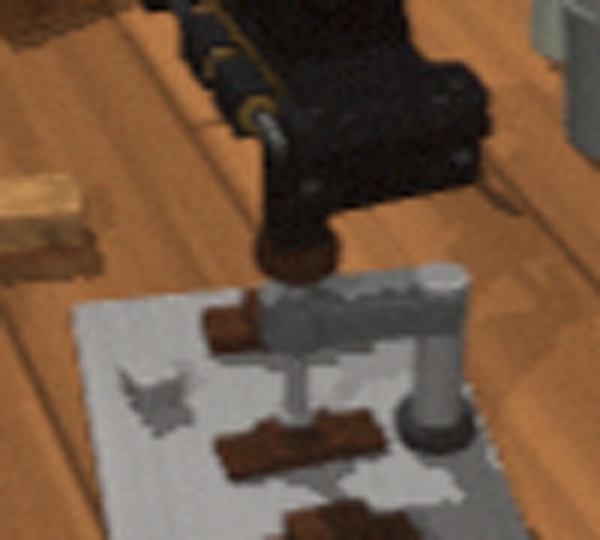

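```bash
python3 -m crank '0 0 1 0 0 0 0; 0 0 1 0 0 0 0; 0 0 1 0 0 0 0'; python3 -m crank '0 0 1 0 0 0 0; 0 0 1 0 0 0 0; 0 0 1 0 0 0 0';python3 -m crank '0 0 1 0 0 0 0; 0 0 1 0 0 0 0; 0 0 1 0 0 0 0'
```

```text
clock: 8.18
tool_pos: [0.4962, -0.22, 0.0891]
ee_rot: [-0.0, 3.141, -0.0]
ft_force: [0.8, -0.4, 4.2]
gripper_width: 0.004
clock: 8.43
tool_pos: [0.4962, -0.22, 0.0881]
ee_rot: [-0.0, 3.141, -0.0]
ft_force: [1.4, -1.0, 4.5]
gripper_width: 0.001
clock: 8.68
tool_pos: [0.4962, -0.22, 0.0871]
ee_rot: [-0.0, 3.141, -0.0]
ft_force: [1.5, -0.2, 3.3]
gripper_width: 0.004
```

```bash
python3 -m crank '0 0 1 0 0 0 0; 0 0 2 0 0 0 0; 0 0 2 0 0 0 0'; python3 -m crank '0 0 1 0 0 0 0; 0 0 2 0 0 0 0; 0 0 2 0 0 0 0';python3 -m crank '0 0 1 0 0 0 0; 0 0 1 0 0 0 0; 0 0 1 0 0 0 0';python3 -m crank '0 0 1 0 0 0 0; 0 0 1 0 0 0 0; 0 0 1 0 0 0 0'
```

```text
clock: 8.93
tool_pos: [0.4962, -0.22, 0.0849]
ee_rot: [-0.0, 3.141, -0.0]
ft_force: [1.3, 0.2, 5.2]
gripper_width: 0.002
clock: 9.18
tool_pos: [0.4961, -0.22, 0.083]
ee_rot: [-0.0, 3.141, 0.0]
ft_force: [1.0, -0.5, 5.1]
gripper_width: 0.005
clock: 9.43
tool_pos: [0.4963, -0.22, 0.0829]
ee_rot: [-0.0, 3.141, 0.001]
ft_force: [-0.7, 0.9, 10.6]
gripper_width: 0.002
clock: 9.68
tool_pos: [0.4963, -0.22, 0.0829]
ee_rot: [-0.0, 3.141, 0.002]
ft_force: [-3.3, 1.7, 18.0]
gripper_width: 0.008
```

```bash
python3 -m crank '0 0 0 0 0 0 0; 0 0 0 0 0 0 0; 0 0 0 0 0 0 0; 0 0 0 0 0 0 0; 0 0 0 0 0 0 0; 0 0 0 0 0 0 0; 0 0 0 0 0 0 0; 0 0 0 0 0 0 0'
python3 - <<'E'
from h import *
from station import status,viewer
d=load();s=status.sense();print(s['tool_pos'],s['ft_force'])
for c,(u,v) in dict(side=(266,225)).items():
    cv2.imwrite(f'pics/k6_{c}.png',cv2.resize(d[c]['img'][v-45:v+45,u-50:u+50],None,fx=6,fy=6,interpolation=cv2.INTER_CUBIC))
E
```

```text
clock: 10.35
tool_pos: [0.4963, -0.22, 0.0829]
ee_rot: [-0.0, 3.141, 0.002]
ft_force: [-3.8, 1.6, 16.8]
gripper_width: 0.003
[ 0.4963 -0.22    0.0828] [-3.6116  1.5589 17.0283]
```

View pics/k6_side.png

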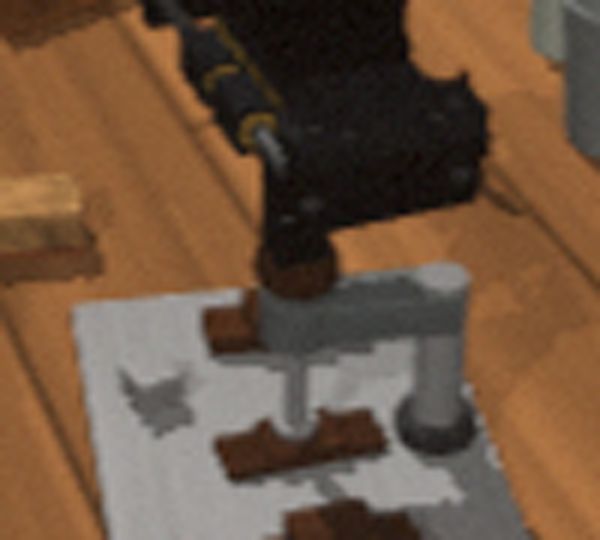

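```bash
python3 -m crank '0 0 -8 0 0 0 0; 0 0 -22 0 0 0 0; 0 0 -45 0 0 0 0; 0 0 -75 0 0 0 0; 0 0 -105 0 0 0 60; -5 33 -120 0 0 0 60; -8 68 -120 0 0 0 60; -10 100 -120 0 0 0 60' && python3 -m crank '-5 35 0 0 0 0 60; -10 70 0 0 0 0 60; -15 105 0 0 0 0 60; -20 140 0 0 0 -0.05 60; -20 175 0 0 0 -0.1 60; -20 210 0 0 0 -0.15 60; -20 245 0 0 0 -0.2 60; -20 280 0 0 0 -0.25 60'
python3 - <<'E'
from station import status
s=status.sense();print(s['tool_pos'],s['ee_rot'],s['joint_pos'])
E
```

```text
clock: 11.12
tool_pos: [0.5059, -0.1187, 0.2013]
ee_rot: [0.002, 3.141, 0.001]
ft_force: [0.3, 0.4, -1.0]
gripper_width: 0.226
clock: 11.78
tool_pos: [0.5245, 0.1613, 0.1997]
ee_rot: [0.396, -3.114, 0.001]
ft_force: [1.5, 0.2, -0.6]
gripper_width: 0.68
[0.52453681 0.16132047 0.19968717] [ 3.95591793e-01 -3.11367689e+00  1.07175015e-03] [-0.71885525  0.10301275  0.40169673  1.70691551 -0.04116217  1.34296565
  1.5138951 ]
```

Run:
```python
from h import *
from station import status
s=status.sense();print(R.from_rotvec(s['ee_rot']).as_matrix(),delta([.535,.245,.19],np.radians(106),(s['tool_pos'],s['ee_rot'])))
```

```text
[[-0.9682 -0.2501 -0.0028]
 [-0.2501  0.9682 -0.001 ]
 [ 0.0029 -0.0003 -1.    ]] (array([-31.0843,  78.4076,   9.5709]), array([-0.0003, -0.003 , -0.0265]))
```

```bash
python3 -m crank '-13 32 0 0 0 0 60; -24 60 0 0 0 -0.02 60; -31 78 0 0 0 -0.03 60; -31 78 0 0 0 -0.03 60;-31 78 0 0 0 -0.03 60'
python3 - <<'E'
from h import *
from station import status,viewer
d=load();s=status.sense();p=(s['tool_pos'],s['ee_rot']);w=viewer.get_image('wrist');print(p)
np.savez('w1.npz',K=w['intrinsics'],T=w['tool_from_camera'],p=p[0],r=p[1]);cv2.imwrite('pics/t_w.png',w['img'])
cv2.imwrite('pics/t_s.png',d['side']['img']);print(proj(d['side'],p[0]))
cv2.imwrite('pics/t_sc.png',cv2.resize(d['side']['img'][90:200,170:290],None,fx=5,fy=5))
E
```

```text
clock: 12.2
tool_pos: [0.5359, 0.2433, 0.1997]
ee_rot: [0.441, -3.108, 0.003]
ft_force: [-0.9, -0.2, -0.5]
gripper_width: 0.691
(array([0.5368, 0.241 , 0.2005]), array([ 0.4347, -3.1103,  0.0026]))
[226.2066 124.2648]
```

View pics/t_w.png

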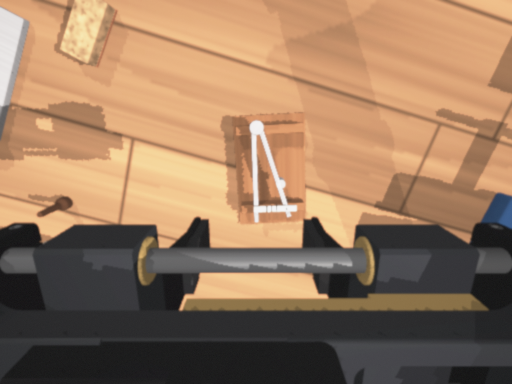

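View pics/t_sc.png

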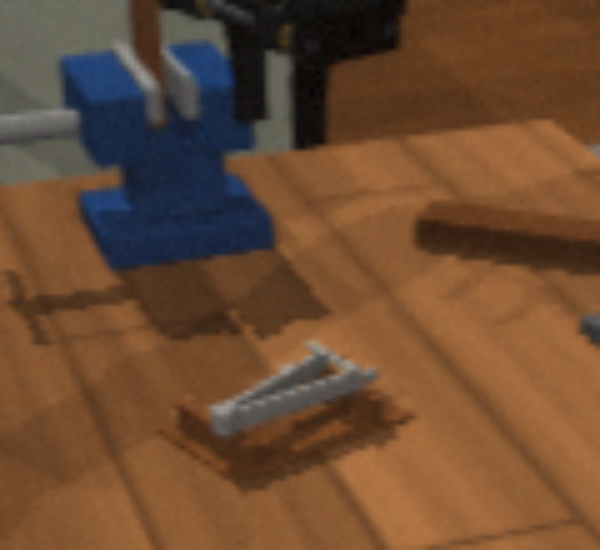

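Run:
```python
from h import *
f=np.load('w1.npz');w={'intrinsics':f['K'],'tool_from_camera':f['T']};p=(f['p'],f['r'])
im=cv2.imread('pics/t_w.png')
cv2.imwrite('pics/t_wc.png',cv2.resize(im[100:230,220:320],None,fx=6,fy=6,interpolation=cv2.INTER_CUBIC)[:780])
for dz in(0,.03):
    q=(p[0]+[0,0,dz],p[1])
    a,b,c,e=[wray(w,q,u,.04) for u in((256.5,128),(257,220),(289,215),(281,184))]
    print(dz,a,b,c,e,np.linalg.norm(b-a),np.degrees(np.arctan2(*(b-a)[[1,0]])))
```

```text
0 [0.4826 0.2255 0.04  ] [0.6021 0.2604 0.04  ] [0.5829 0.3008 0.04  ] [0.5438 0.277  0.04  ] 0.12448617826064189 16.277752471736292
0.03 [0.484 0.226 0.04 ] [0.6137 0.2639 0.04  ] [0.5929 0.3077 0.04  ] [0.5504 0.2819 0.04  ] 0.1350782866541784 16.277752471736296
```

View pics/t_wc.png

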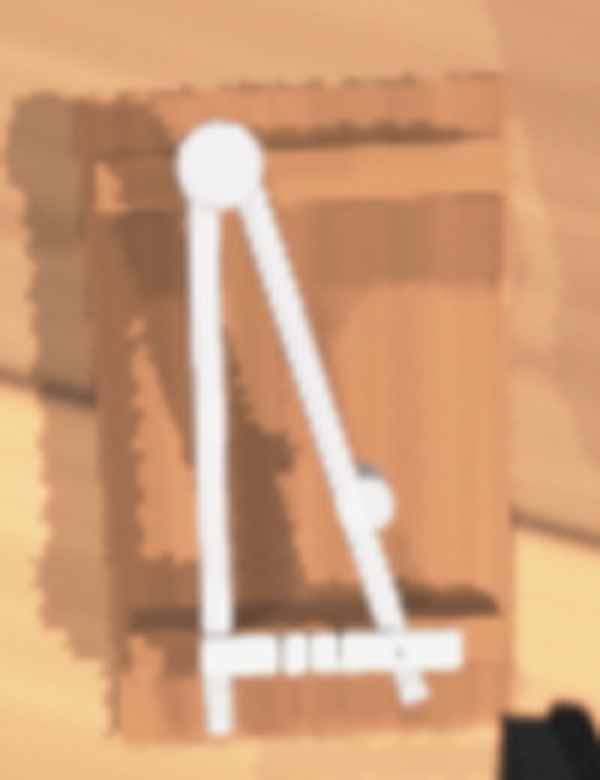

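Run:
```python
from h import *
f=np.load('w1.npz');K,T=f['K'],f['T'];R0=R.from_rotvec(f['r']).as_matrix()
px=np.array([(220,165),(220,732),(394,503),(203,655),(462,650),(204,657)],float)/6+[220,100]
def model(v):
    x,y,th,dz,by=v;c,s=np.cos(th),np.sin(th)
    L=np.array([(-80,0,16),(50,-4,16),(0,36,12),(28,by,19),(28,by+58,19),(28,-7,19)])/1e3
    P=np.c_[x+c*L[:,0]-s*L[:,1],y+s*L[:,0]+c*L[:,1],L[:,2]+.024]
    Tinv=np.linalg.inv(T);o=[]
    for q in P:
        t=R0.T@(q-f['p']-[0,0,dz]);k=Tinv@np.r_[t,1];o.append([K[0,0]*k[0]/-k[2]+K[0,2],K[1,1]*k[1]/k[2]+K[1,2]])
    return np.array(o)
for fix in(None,0,.03):
    g=(lambda v:(model(v)-px)[:5].ravel()) if fix is None else (lambda v:(model([v[0],v[1],v[2],fix,v[4]])-px)[:5].ravel())
    r=least_squares(g,[.55,.25,.28,.01,-8],x_scale=[.1,.1,.1,.01,10]);v=r.x;c,s=np.cos(v[2]),np.sin(v[2])
    print(fix,v,np.degrees(v[2]),'rms',np.sqrt(np.mean(r.fun**2)),'grip',v[0]-s*.0145,v[1]+c*.0145);print(np.round(r.fun.reshape(-1,2),1).tolist())
```

```text
None [ 0.5572  0.2501  0.3142  0.0007 -7.4248] 18.003757361720176 rms 0.9385661623792751 grip 0.5527026138726159 0.2638463108993457
[[-0.0, -0.7], [0.4, 0.6], [-0.4, 2.3], [0.2, -0.7], [-0.3, -1.3]]
0 [ 0.557   0.25    0.3144  0.01   -7.4541] 18.011366056993257 rms 0.9403667087894031 grip 0.5525173266109905 0.2637645130443955
[[-0.0, -0.9], [0.4, 0.6], [-0.3, 2.3], [0.2, -0.7], [-0.2, -1.3]]
0.03 [ 0.5644  0.2532  0.3091  0.01   -6.2716] 17.712312590160998 rms 2.2948735167922263 grip 0.5599879392312729 0.26705740983000475
[[1.0, 4.1], [0.9, -2.1], [-1.8, 2.4], [1.8, -2.4], [-1.9, -2.8]]
```

Run:
```python
from h import *
from station import status
s=status.sense();print(s['tool_pos'],delta([.5525,.2636,.08],np.radians(107.7),(s['tool_pos'],s['ee_rot'])))
```

```text
[0.537  0.2408 0.2009] (array([-21.2372,  17.8144, 120.821 ]), array([-0.001 , -0.0007, -0.0319]))
```

```bash
python3 -m crank '-10 9 0 0 0 -0.03 70; -21 18 20 0 0 -0.03 70; -21 18 50 0 0 -0.03 70; -21 18 80 0 0 -0.03 70; -21 18 108 0 0 -0.03 70; -21 18 120 0 0 -0.03 70; -21 18 120 0 0 -0.03 70'
python3 - <<'E'
from h import *
from station import status,viewer
d=load();s=status.sense();p=(s['tool_pos'],s['ee_rot']);w=viewer.get_image('wrist');print(p)
cv2.imwrite('pics/u_w.png',w['img'])
cv2.imwrite('pics/u_sc.png',cv2.resize(d['side']['img'][100:200,170:290],None,fx=6,fy=6,interpolation=cv2.INTER_CUBIC))
cv2.imwrite('pics/u_tc.png',cv2.resize(d['top']['img'][150:250,110:230],None,fx=6,fy=6,interpolation=cv2.INTER_CUBIC))
for dz in(0,.03,.06): print(proj(d['side'],p[0]+[0,0,dz]),(proj(d['side'],p[0]+[0,0,dz])-[170,100])*6)
print(delta([.5525,.2636,.04],np.radians(107.7),p))
E
```

```text
clock: 12.93
tool_pos: [0.5499, 0.2637, 0.078]
ee_rot: [0.481, -3.099, 0.004]
ft_force: [-1.3, -0.1, -0.4]
gripper_width: 0.805
(array([0.5527, 0.2657, 0.0822]), array([-0.483 ,  3.1032,  0.0002]))
[229.7926 153.0898] [358.7557 318.5389]
[229.5102 145.3165] [357.0613 271.8991]
[229.2215 137.3685] [355.3289 224.2108]
(array([ 0.877 , -1.9182, 42.172 ]), array([-0.    ,  0.0011, -0.0001]))
```

View pics/u_w.png

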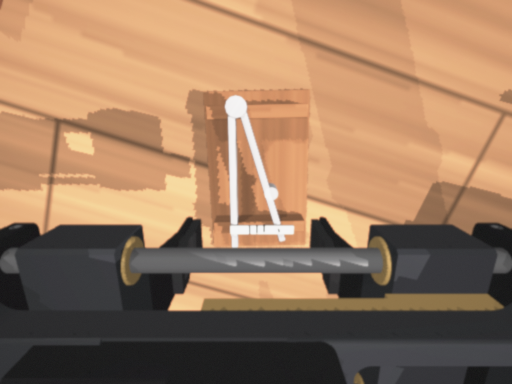

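View pics/u_sc.png

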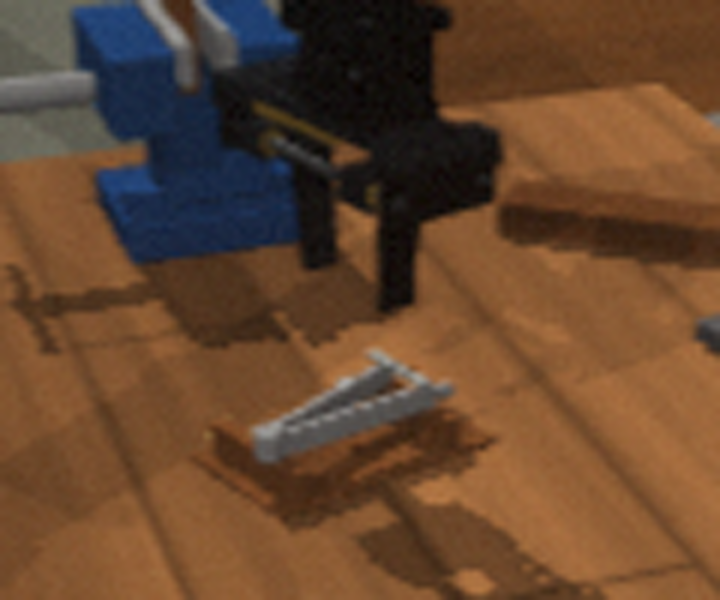

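View pics/u_tc.png

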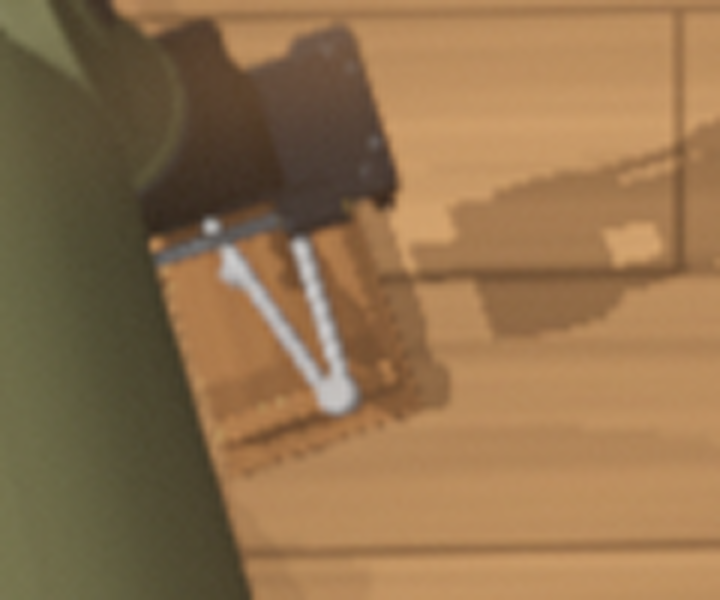

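```bash
python3 -m crank '1 -2 20 0 0 0 70; 1 -2 40 0 0 0 70; 1 -2 56 0 0 0 70; 1 -2 62 0 0 0 70; 1 -2 62 0 0 0 70; 1 -2 62 0 0 0 70'
python3 - <<'E'
from h import *
from station import status,viewer
d=load();s=status.sense();p=(s['tool_pos'],s['ee_rot']);w=viewer.get_image('wrist');print(p,s['ft_force'])
cv2.imwrite('pics/v_w.png',w['img'])
cv2.imwrite('pics/v_sc.png',cv2.resize(d['side']['img'][110:200,170:290],None,fx=6,fy=6,interpolation=cv2.INTER_CUBIC))
for dz in(0,.03,.06): print((proj(d['side'],p[0]+[0,0,dz])-[170,110])*6)
print(delta([.5525,.2636,-.012],np.radians(107.7),p))
E
```

```text
clock: 13.58
tool_pos: [0.5527, 0.2647, 0.0208]
ee_rot: [-0.485, 3.102, 0.001]
ft_force: [-0.2, 0.2, 0.3]
gripper_width: 0.803
(array([0.553 , 0.2648, 0.0211]), array([-0.4848,  3.1008,  0.002 ])) [ 0.9543  0.7839 -0.3314]
[363.0075 350.8935]
[361.3962 306.2698]
[359.7494 260.6648]
(array([ 0.9848, -1.0228, 33.099 ]), array([0.0008, 0.0033, 0.0012]))
```

View pics/v_w.png

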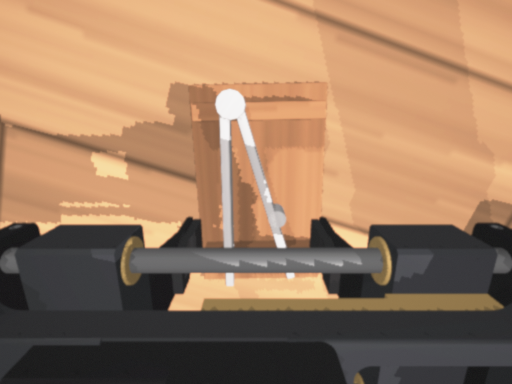

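View pics/v_sc.png

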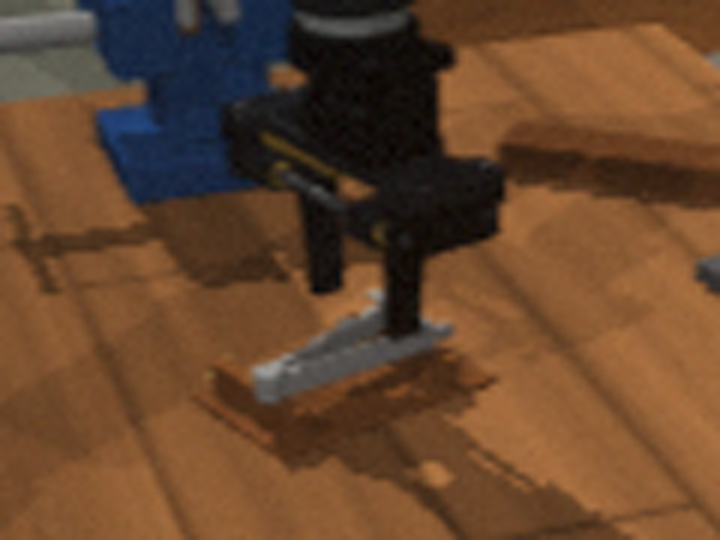

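```bash
python3 -m crank '1 -1 8 0 0 0 70; 1 -1 16 0 0 0 70; 1 -1 20 0 0 0 70; 1 -1 20 0 0 0 70'; python3 -m crank '0 0 4 0 0 0 70; 0 0 6 0 0 0 70; 0 0 6 0 0 0 70';python3 -m crank '0 0 4 0 0 0 70; 0 0 6 0 0 0 70; 0 0 6 0 0 0 70'
python3 - <<'E'
from h import *
from station import status,viewer
d=load();s=status.sense();p=(s['tool_pos'],s['ee_rot']);w=viewer.get_image('wrist');print(p,s['ft_force'])
cv2.imwrite('pics/x_w.png',w['img'])
cv2.imwrite('pics/x_sc.png',cv2.resize(d['side']['img'][110:200,170:290],None,fx=6,fy=6,interpolation=cv2.INTER_CUBIC))
E
```

```text
clock: 14.07
tool_pos: [0.5497, 0.2623, -0.0027]
ee_rot: [0.485, -3.101, 0.002]
ft_force: [-0.1, 0.1, -0.1]
gripper_width: 0.803
clock: 14.32
tool_pos: [0.5506, 0.2628, -0.0075]
ee_rot: [0.485, -3.103, 0.001]
ft_force: [0.2, -0.1, -0.8]
gripper_width: 0.81
clock: 14.57
tool_pos: [0.5506, 0.2627, -0.0135]
ee_rot: [0.485, -3.103, 0.0]
ft_force: [0.5, 0.0, -0.4]
gripper_width: 0.802
(array([ 0.5509,  0.2629, -0.013 ]), array([ 0.4853, -3.1038,  0.0001])) [-0.2485  0.9262  0.4421]
```

View pics/x_w.png

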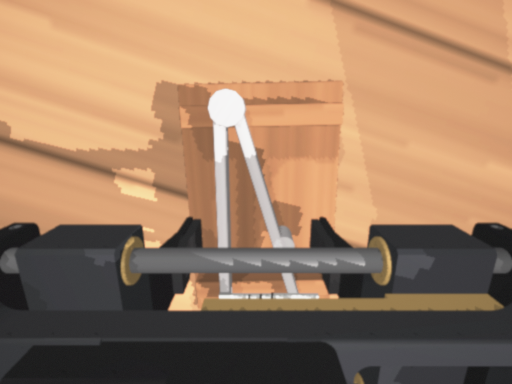

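View pics/x_sc.png

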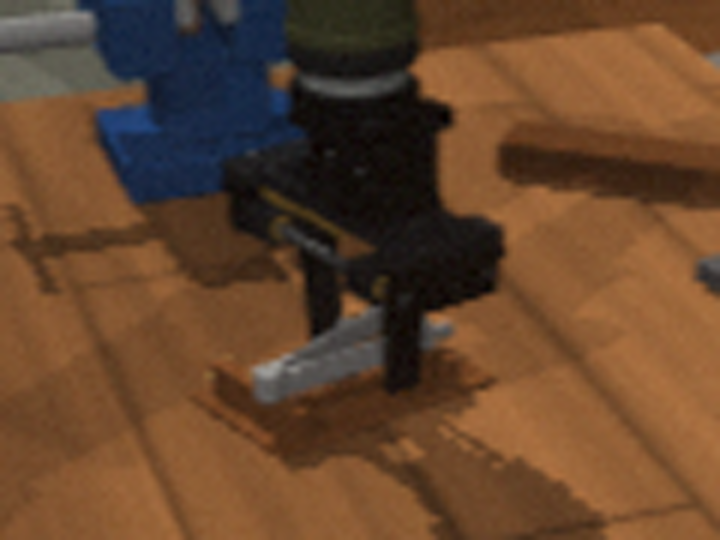

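```bash
python3 -m crank '0 0 0 0 0 0 50; 0 0 0 0 0 0 44; 0 0 0 0 0 0 40; 0 0 0 0 0 0 36; 0 0 0 0 0 0 33; 0 0 0 0 0 0 30; 0 0 0 0 0 0 30; 0 0 0 0 0 0 30'; python3 -m crank '0 0 0 0 0 0 30; 0 0 0 0 0 0 30; 0 0 0 0 0 0 30'
python3 - <<'E'
from h import *
from station import status,viewer
d=load();s=status.sense();p=(s['tool_pos'],s['ee_rot']);w=viewer.get_image('wrist');print(p,s['ft_force'])
cv2.imwrite('pics/y_w.png',w['img'])
cv2.imwrite('pics/y_sc.png',cv2.resize(d['side']['img'][110:200,170:290],None,fx=6,fy=6,interpolation=cv2.INTER_CUBIC))
E
```

```text
clock: 15.38
tool_pos: [0.551, 0.263, -0.0129]
ee_rot: [-0.485, 3.104, 0.0]
ft_force: [0.1, 0.2, -0.1]
gripper_width: 0.368
clock: 15.63
tool_pos: [0.5509, 0.263, -0.0129]
ee_rot: [-0.485, 3.104, 0.0]
ft_force: [-0.5, -0.7, -0.0]
gripper_width: 0.348
(array([ 0.551 ,  0.263 , -0.0129]), array([-0.4854,  3.1037,  0.0002])) [0.0991 0.6429 0.5945]
```

View pics/y_w.png

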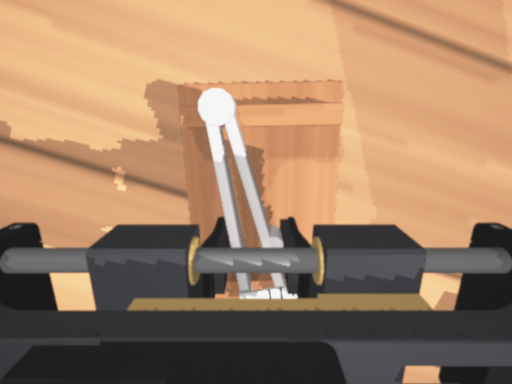

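View pics/y_sc.png

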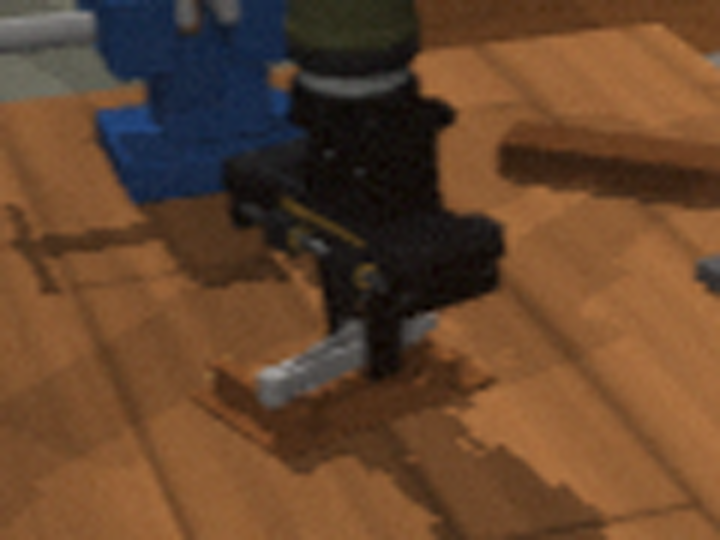

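```bash
python3 -m crank '0 0 0 0 0 0 40; 0 0 0 0 0 0 50; 0 0 0 0 0 0 60; 0 0 0 0 0 0 65; 0 0 0 0 0 0 65; 0 0 0 0 0 0 65; 0 0 0 0 0 0 65'
python3 - <<'E'
from h import *
from station import status,viewer
s=status.sense();p=(s['tool_pos'],s['ee_rot']);w=viewer.get_image('wrist');print(p,s['ft_force'])
np.savez('w2.npz',K=w['intrinsics'],T=w['tool_from_camera'],p=p[0],r=p[1])
cv2.imwrite('pics/z_w.png',w['img']);cv2.imwrite('pics/z_wc.png',cv2.resize(w['img'][80:310,180:330],None,fx=2.6*1.5,fy=2.6,interpolation=cv2.INTER_CUBIC))
E
```

```text
clock: 16.37
tool_pos: [0.5509, 0.263, -0.013]
ee_rot: [0.485, -3.104, -0.0]
ft_force: [-0.1, 1.4, 0.1]
gripper_width: 0.725
(array([ 0.5509,  0.263 , -0.013 ]), array([ 0.4855, -3.1038, -0.    ])) [-0.1148  1.4017  0.1256]
```

View pics/z_wc.png

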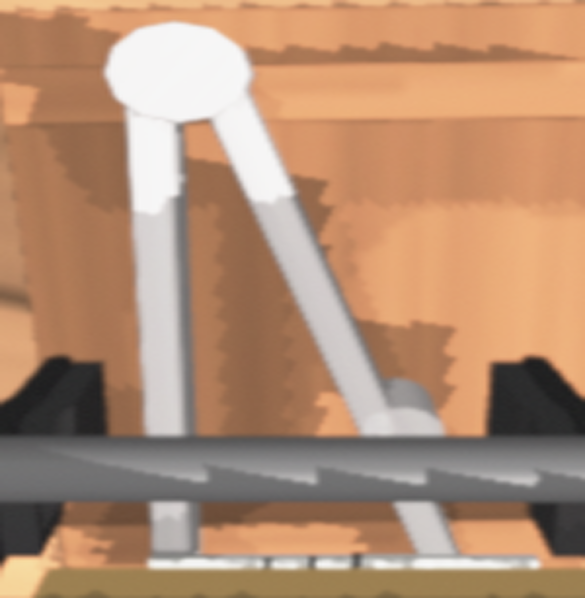

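```bash
cat > fit.py <<'E'
from h import *
def fit(fn,px,L):
    f=np.load(fn);K,T=f['K'],f['T'];R0=R.from_rotvec(f['r']).as_matrix();Ti=np.linalg.inv(T)
    L=np.array(L,float)/1e3;px=np.array(px,float)
    def model(v):
        x,y,th=v;c,s=np.cos(th),np.sin(th)
        P=np.c_[x+c*L[:,0]-s*L[:,1],y+s*L[:,0]+c*L[:,1],L[:,2]+.024];o=[]
        for q in P:
            k=Ti@np.r_[R0.T@(q-f['p']),1];o.append([K[0,0]*k[0]/-k[2]+K[0,2],K[1,1]*k[1]/k[2]+K[1,2]])
        return np.array(o)
    r=least_squares(lambda v:(model(v)-px).ravel(),[.555,.25,.3],x_scale=.1);v=r.x;c,s=np.cos(v[2]),np.sin(v[2])
    print(v,np.degrees(v[2]),np.round(r.fun.reshape(-1,2),1).tolist())
    return v[0]-s*.0145,v[1]+c*.0145,v[2]
E
python3 - <<'E'
from fit import *
px=np.array([(178,72),(148,556),(538,556)])/[3.9,2.6]+[180,80]
g=fit('w2.npz',px,[(-80,0,16),(24,-7.5,19),(24,50.5,19)]);f=np.load('w2.npz')
print(g,delta([g[0],g[1],-.013],g[2]+np.pi/2,(f['p'],f['r'])))
E
```

```text
[0.558  0.2492 0.3132] 17.94318877772856 [[-0.0, -0.5], [0.1, 0.5], [-0.0, 0.2]]
(np.float64(0.5535018520341247), np.float64(0.2629920281591237), np.float64(0.3131677224782604)) (array([-2.5346, -0.7695, -0.0129]), array([ 0.    , -0.    , -0.0029]))
```

```bash
python3 -m crank '-2 -1 0 0 0 -0.06 65; -2 -1 0 0 0 -0.12 60; -2 -1 0 0 0 -0.12 50; -2 -1 0 0 0 -0.12 42; -2 -1 0 0 0 -0.12 38; -2 -1 0 0 0 -0.12 34; -2 -1 0 0 0 -0.12 30; -2 -1 0 0 0 -0.12 28'; python3 -m crank '0 0 0 0 0 0 26; 0 0 0 0 0 0 26; 0 0 0 0 0 0 26; 0 0 0 0 0 0 26'
python3 - <<'E'
from h import *
from station import status,viewer
s=status.sense();p=(s['tool_pos'],s['ee_rot']);w=viewer.get_image('wrist');print(p,s['ft_force'],s['gripper_width']*87)
np.savez('w3.npz',K=w['intrinsics'],T=w['tool_from_camera'],p=p[0],r=p[1])
cv2.imwrite('pics/a_w.png',w['img']);cv2.imwrite('pics/a_wc.png',cv2.resize(w['img'][80:310,180:330],None,fx=2.6*1.5,fy=2.6,interpolation=cv2.INTER_CUBIC))
E
```

```text
clock: 17.08
tool_pos: [0.5531, 0.2627, -0.013]
ee_rot: [-0.67, 3.069, 0.0]
ft_force: [-0.6, 0.7, 0.4]
gripper_width: 0.362
clock: 17.42
tool_pos: [0.5531, 0.2626, -0.0129]
ee_rot: [-0.67, 3.069, 0.0]
ft_force: [-0.0, -0.2, -0.5]
gripper_width: 0.303
(array([ 0.5531,  0.2626, -0.0129]), array([-0.6705,  3.0692,  0.0001])) [-0.0053 -0.192  -0.5139] 26.350071499897535
```

View pics/a_wc.png

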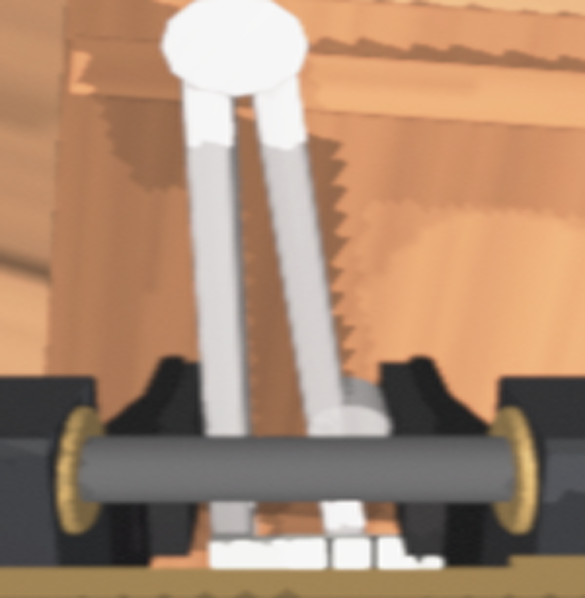

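```bash
python3 -m crank '0 0 0 0 0 0 25; 0 0 0 0 0 0 25; 0 0 -4 0 0 0 25; 0 0 -10 0 0 0 25; 0 0 -18 0 0 0 25; 0 0 -28 0 0 0 25; 0 0 -40 0 0 0 25; 0 0 -50 0 0 0 25'
python3 - <<'E'
from h import *
from station import status,viewer
d=load();s=status.sense();p=(s['tool_pos'],s['ee_rot']);w=viewer.get_image('wrist');print(p,s['ft_force'],s['gripper_width']*87)
cv2.imwrite('pics/b_w.png',w['img']);cv2.imwrite('pics/b_wc.png',cv2.resize(w['img'][80:310,180:330],None,fx=2.6*1.5,fy=2.6,interpolation=cv2.INTER_CUBIC))
cv2.imwrite('pics/b_sc.png',cv2.resize(d['side']['img'][90:190,170:290],None,fx=6,fy=6,interpolation=cv2.INTER_CUBIC))
E
```

```text
clock: 18.13
tool_pos: [0.5538, 0.2628, 0.0391]
ee_rot: [-0.67, 3.068, 0.001]
ft_force: [-0.2, -0.1, -0.4]
gripper_width: 0.293
(array([0.5551, 0.2635, 0.0402]), array([-0.6695,  3.0644,  0.0027])) [-0.1235 -0.354  -0.291 ] 25.023672397305837
```

View pics/b_wc.png

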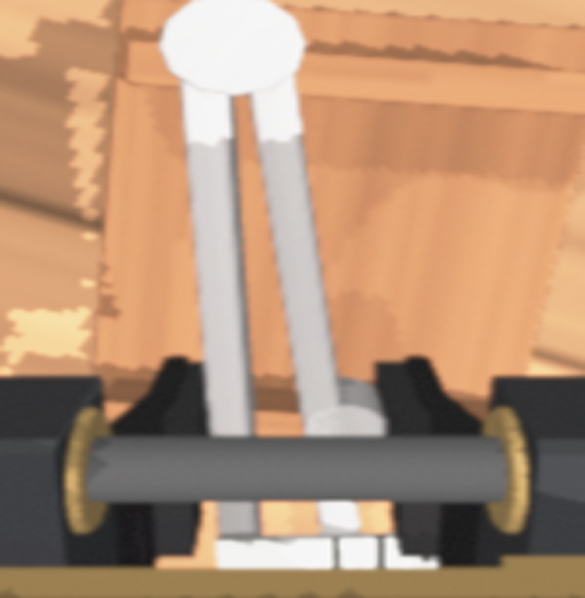

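View pics/b_sc.png

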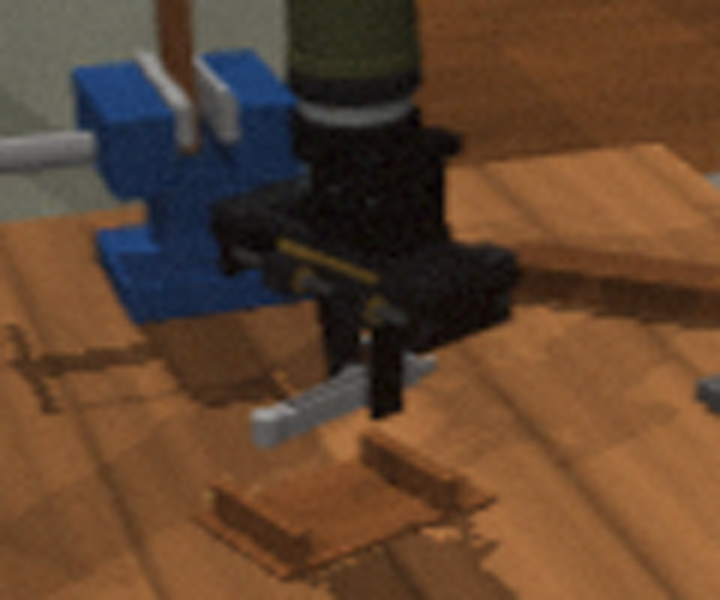

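```bash
python3 -m crank '0 0 -12 0 0 0 25; 0 0 -25 0 0 0 25; 0 0 -38 0 0 0 25; 0 0 -50 0 0 0 25; 0 0 -60 0 0 0 25; 0 0 -65 0 0 0 25; 0 0 -65 0 0 0 25; 0 0 -65 0 0 0 25'
python3 - <<'E'
from h import *
from station import status,viewer
d=load();s=status.sense();print(s['tool_pos'],s['gripper_width']*87)
f=np.load('w2.npz');w={'intrinsics':f['K'],'tool_from_camera':f['T']};p=(f['p'],f['r'])
def ang(a,b):
    A,B=[wray(w,p,np.array(q)/[3.9,2.6]+[180,80],.04) for q in(a,b)];return np.degrees(np.arctan2(*(B-A)[[1,0]]))
r=ang((255,200),(365,430)),ang((295,200),(385,400));q=ang((133,200),(150,550))
n=ang((262,140),(305,430)),ang((300,140),(340,400));m=ang((188,140),(218,530))
print('rest',r,q,'now',n,m)
cv2.imwrite('pics/c_sc.png',cv2.resize(d['side']['img'][70:170,170:290],None,fx=6,fy=6,interpolation=cv2.INTER_CUBIC))
w=viewer.get_image('wrist');cv2.imwrite('pics/c_w.png',cv2.resize(w['img'][80:390,130:380],None,fx=2.4,fy=1.9))
E
```

```text
clock: 18.95
tool_pos: [0.5531, 0.2626, 0.1023]
ee_rot: [-0.671, 3.069, 0.0]
ft_force: [-0.3, -0.4, -1.3]
gripper_width: 0.29
[0.5526 0.2623 0.1013] 25.350252601393038
rest (np.float64(34.84449986398021), np.float64(34.3969918736633)) 17.25272260898238 now (np.float64(23.044806886157797), np.float64(23.809991585747593)) 19.202177014731152
```

View pics/c_sc.png

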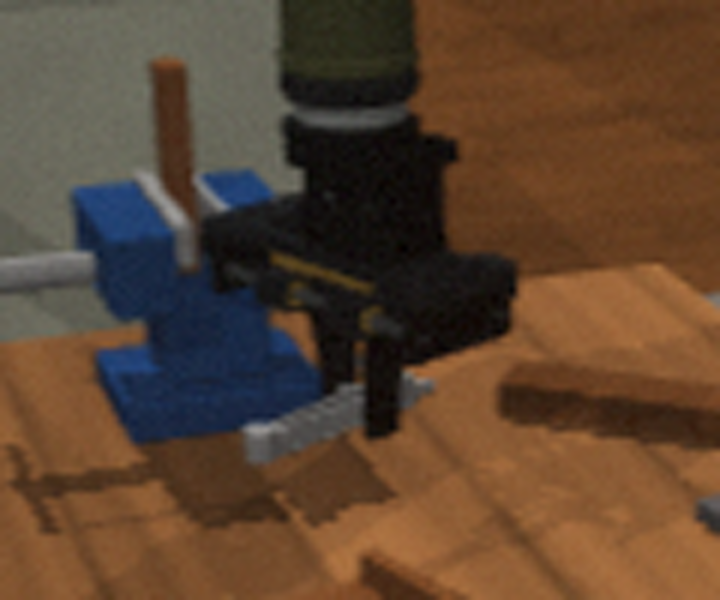

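View pics/c_w.png

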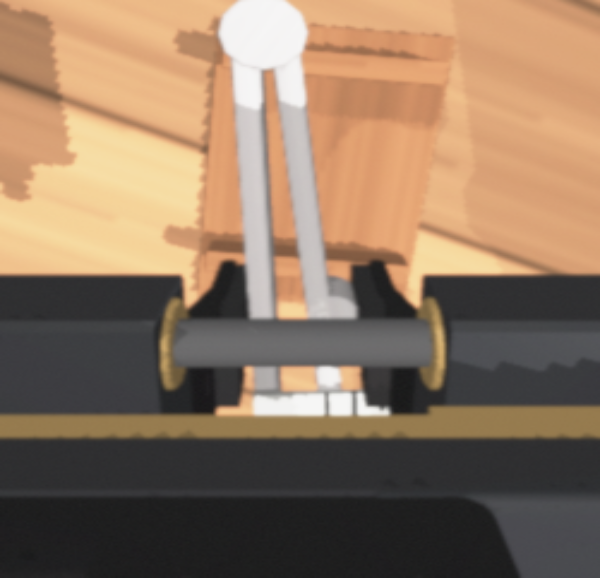

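Run:
```python
from h import *
d=load();M=d['top']['world_to_cam'];print(-M[:3,:3].T@M[:3,3]);print(proj(d['top'],[.6,.28,.147]))
cv2.imwrite('pics/d_tc.png',cv2.resize(d['top']['img'][130:230,80:200],None,fx=6,fy=6,interpolation=cv2.INTER_CUBIC))
```

```text
[ 0.2967 -0.0384  1.3051]
[138.3328 168.1243]
```

View pics/d_tc.png

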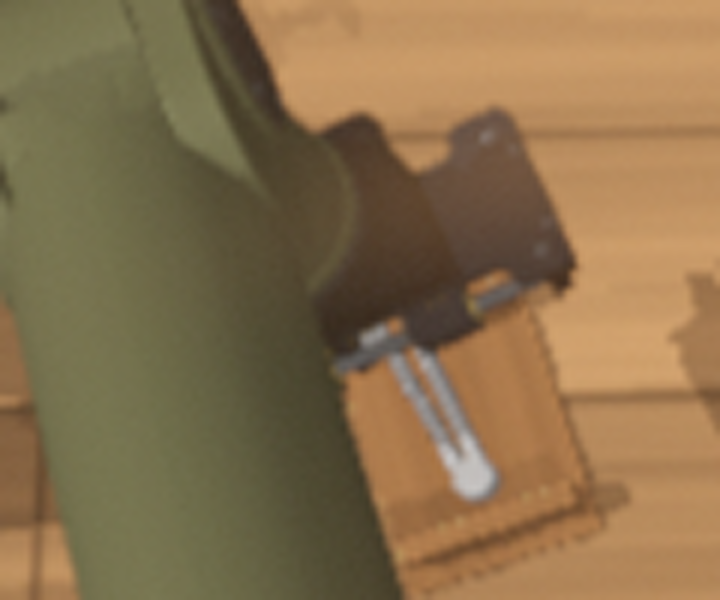

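```bash
python3 -m crank '0 0 0 0 0 0 25; 0 0 0 0 0 0 25; 0 0 0 0 0 0 25; 0 0 0 0 0 0 25; 0 0 0 0 0 0 25; 0 0 0 0 0 0 25; 0 0 0 0 0 0 25; 0 0 0 0 0 0 25'
python3 - <<'E'
from h import *
from station import status,viewer
g=[]
for i in range(4):
    w=viewer.get_image('wrist');s=status.sense();g.append(s['gripper_width']*87)
print(g,s['tool_pos'],s['ft_force'])
cv2.imwrite('pics/e_wc.png',cv2.resize(w['img'][260:310,200:310],None,fx=7,fy=7,interpolation=cv2.INTER_CUBIC))
d=load()
cv2.imwrite('pics/e_g.png',cv2.resize(d['side']['img'][195:305,215:325],None,fx=5,fy=5,interpolation=cv2.INTER_CUBIC))
E
```

```text
clock: 19.87
tool_pos: [0.5532, 0.2626, 0.1021]
ee_rot: [-0.67, 3.069, 0.0]
ft_force: [-0.8, -0.2, -0.7]
gripper_width: 0.287
[25.077990754666143, 25.224763407841326, 25.57922421408278, 25.240036899218033] [0.5531 0.2626 0.1021] [ 0.037   0.4086 -0.4541]
```

View pics/e_wc.png

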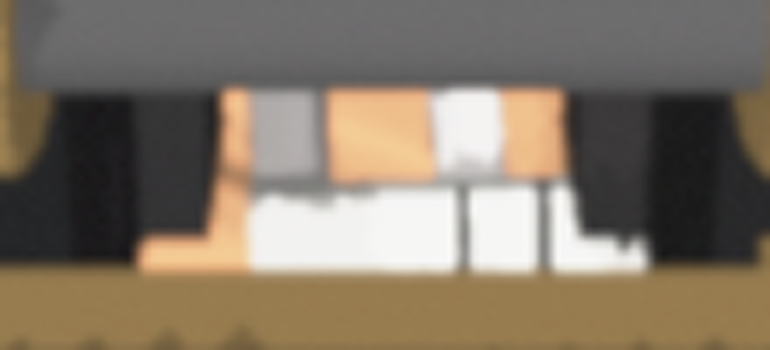

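View pics/e_g.png

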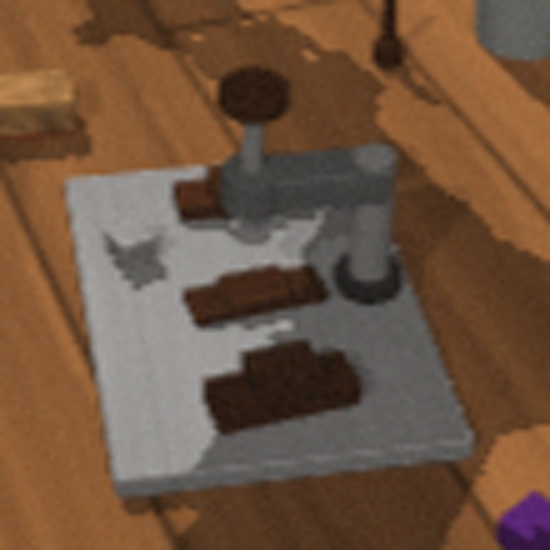

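```bash
python3 -c "
from station import workorder,status
print(workorder.hand_in()); s=status.sense(); print(s['clock'],s['tool_pos'],s['gripper_width']*87)"
```

```text
the job is handed in; nothing more can be done
None
the job is handed in; nothing more can be done
```

I measured the blank under the foot as 10 mm (blank_a), then lifted the tweezers clear and squeezed them to the 10 mm line. I handed the job in at about 20 s; no verdict was reported.

- **Gauge:** The plunger moved about 29.5 mm before it stopped hard, with the wrist force rising from 5 N to 17 N. That fits only the 10 mm blank, since the 18 mm one would have stopped it at 22 mm. I held it there for about a second. The blanks still looked in place in the last side picture.
- **Tweezers:** They turned about 9° in the fingers on the first squeeze, so I opened up, turned the jaws about 7° and gripped again. After that they sat nearly flush. I lifted them level, with the grip point about 0.147 m above the bench.
- **Tip gap:** Finger opening read 25.1–25.6 mm against the 25 mm wanted, which means a gap of about 10–11 mm. The angle between the arms in the wrist picture gave about 10 mm. The moving arm stood at the first engraved line, perhaps a millimetre towards the next.

**Checks that failed or disagreed:**
- **Fingertips:** They were really about 28 mm higher than the reported TCP. The knob contact and the side pictures both showed this, so I worked by contact force and pictures, and the grip height above allows for it.
- **Pointer and tips:** They were hidden behind the gripper in every view, so I did not read the gap directly at the pointer.

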